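# Timed dry run over a weld seam

### The job

Rehearse the next welding pass with shut fingers: press the yellow start pad lightly, then follow the whole copper-coloured weld seam, round both its corners, from the yellow pad's end to the blue pad's end, fingertips about a centimetre above the bead and never touching plate or bead. Then press the blue stop pad down lightly and finish while holding it down. Pick nothing up and leave the loose things on and around the plate where they are.

Things in the scene. Friction and masses are not known exactly. Their poses are not given: they have to be found in the camera images.
- plate: Bare aluminium plate 170 x 250 x 8 mm (its x by its y) lying level on two steel bars and fixed to the bench; origin on the bench (z = 0) under the plate's centre, z up; the plate's upper face is 28 mm above the bench. A copper-coloured Z-shaped weld bead 7 to 9 mm wide, standing 3 to 4 mm above the plate in a dark heat-tinted band 22 mm wide, runs over it through the points seam0 to seam5. Follow it with shut fingers pointing straight down.
- seam0 (a point): Point on the crest of the weld bead, 31 mm above the bench: one end of the seam, plate frame (-45, -120) mm. The seam runs straight between neighbouring numbers.
- seam1 (a point): Point on the crest of the weld bead, 31 mm above the bench: corner of the Z, plate frame (-45, -50) mm. The seam runs straight between neighbouring numbers.
- seam2 (a point): Point on the crest of the weld bead, 31 mm above the bench: on the slanting middle part, plate frame (-15, -17) mm. The seam runs straight between neighbouring numbers.
- seam3 (a point): Point on the crest of the weld bead, 31 mm above the bench: on the slanting middle part, plate frame (15, 17) mm. The seam runs straight between neighbouring numbers.
- seam4 (a point): Point on the crest of the weld bead, 31 mm above the bench: corner of the Z, plate frame (45, 50) mm. The seam runs straight between neighbouring numbers.
- seam5 (a point): Point on the crest of the weld bead, 31 mm above the bench: other end of the seam, plate frame (45, 120) mm. The seam runs straight between neighbouring numbers.
- start_pad_top (a point): Centre of the top face of the round yellow START pad of the run timer (cap 32 mm across, on a black fixed housing 48 mm across and 12 mm high, standing on a 20 mm high steel bar); 42 mm above the bench when not pressed. It stands 45 mm beyond one end of the seam, in line with it; the yellow and blue pads may be at either end.
- start_pad (a joint): How far the yellow START pad is pressed down, in m: 0 when up, 0.006 fully down. Spring: starts to move at 1.5 N, about 5 N fully down, then a hard stop; returns when let go.
- stop_pad_top (a point): Centre of the top face of the round blue STOP pad of the run timer (cap 32 mm across, on a black fixed housing 48 mm across and 12 mm high, standing on a 20 mm high steel bar); 42 mm above the bench when not pressed. It stands 45 mm beyond one end of the seam, in line with it; the yellow and blue pads may be at either end.
- stop_pad (a joint): How far the blue STOP pad is pressed down, in m: 0 when up, 0.006 fully down. Spring: starts to move at 1.5 N, about 5 N fully down, then a hard stop; returns when let go.
- eyebolt: Loose bright steel lifting eye, foot 38 mm across, 55 mm high, standing on the plate; origin under its foot. Leave alone.
- square: Loose red welding magnet block, 50 x 22 x 36 mm, standing on the plate; origin under its centre. Leave alone.
- jar: Loose small jar 52 mm across, 60 mm high, black lid, on the bench beyond the plate; origin under its centre. Leave alone.
- brush: Loose brush lying on the bench beyond the plate; leave alone. Origin under its middle.

How it is judged:
By the outcome, as a careful person would: the job done as asked, in the order asked, and still so for the second after the job is handed in, while the arm keeps its last pose, push and grip.
It also fails if it takes over 46 s, if anything falls off the work surface, if the arm or the gripper's body presses on something with over 40 N, if the wrist force passes 120 N, or if a joint passes its speed limit or range.

### The arm

A 6-joint arm with a two-finger parallel gripper is mounted at the origin on the work surface. World frame = base frame: x ahead of the robot, y to its left, z up, the work surface at z = 0. Lengths are in m, angles in rad, forces in N, time in s.
With the tool pointing down it reaches from about 0.35 to 0.725 m from the base axis. Payload 6 kg.
Tool frame: the origin (TCP) lies where the fingers leave the gripper's body, on its centre line; the fingertips stand 73 mm ahead of it and the grasp point (between the pads) lies 54 mm ahead of it (ctrl.tip_reach is the distance from the TCP to the fingertips, in m); z points along the fingers, y is the line along which they close (so a half turn about z gives the same grasp; the last joint's range is limited). The gripper opens to 85 mm and grips with 20 to 120 N. Pads are 22 mm wide; open, the fingers measure 114 mm over their backs; the gripper's body (76 mm by 85 mm) begins 54 mm behind the grasp point. The pads swing forward as they close: fully open they stand 13 mm farther back than shut.
Start: joints at [1.468, 0.04, 0.085, 0, -1.615, -0.334], TCP at [0.254, 0.544, 0.304] pointing down, gripper open.
Joint ranges: [-2.56, 2.56], [-1.29, 2.01], [-1.08, 1.49], [-3.29, 1.98], [-2.81, -0.18], [-2.99, 2.99]. Speed limits (rad/s): [2.57, 2.57, 3.01, 3.14, 3.14, 3.14].

### API

Orientations are given as a unit quaternion [w, x, y, z].
In Python, from station import ctrl, capture, camera_info, order gives the robot as it stands.
- The arm moves only by the tool step_arm, never from a script. Its argument "motion" is a list of rows, each a list of 2 entries, a list of its own where there are three numbers: the shift along the tool's x, y, z in mm, then the turn about the tool's z in rad. In form: [[[dx, dy, dz], yaw], ...]. A call has exactly 5 rows; each row shifts and turns the commanded pose from where the row before left it, along the tool's axes as they then stand; what a row does not reach is not made up. A row lasts 1/10 s, in which the tool goes at most 50 mm and 8.59 degrees, less where a joint would pass 70% of its speed; a pose out of reach is approached as far as the arm can. A call with a gripper value outside its range is refused whole. "gripper" is the finger opening in mm, from 0 to 85.4, set as the call begins (left out, the last holds). The fingers move at their own pace and stop on an object; "grip_force" is the grip in N (left out, the last holds). Time passes only in rows, so rows that do not move let the fingers close, or fill a call up. It gives the time, the measured TCP pose, the force, the opening and the grip force at its end, in the units of the state.
- ctrl.get_obs(): the state, without advancing time (a new reading comes with each control period).
- capture(name): name is "scene" or "top"; returns the picture (480x640x3 uint8, red, green, blue); there is no depth.
- camera_info(name): a dict with "fx", "fy", "cx", "cy" (pixels), "world_to_cam" (4x4, takes a point from world to camera coordinates). Camera axes: x right, y down, z forward; pixel columns grow to the right and rows downward; lengths in m; the calibration is good to about 2 mm. A picture is of the moment at which its call begins. camera_info takes no time and is no camera call.
- order.close_job(): hands the job in; it is judged then, once.
The state is a dict: "clock": time; "joint_positions": joint angles; "qd": joint speeds; "effort": joint torques, N m; "position": TCP position; "tool_rot": TCP orientation; "contact_force": force on the tool from outside, world axes, zero at the start; "wrist_torque": the same for the moment, N m; "gripper_width": opening from 0.0 (shut) to 1.0 (fully open); "gripper_force": force on a finger pad.
Only numpy, scipy, OpenCV 4.12 (cv2) and the standard library are available. Lean on these libraries where they do the work, as an engineer would, in place of code of your own. Each camera call takes 0.05 s, during which the arm holds its last target. There are 200 camera calls.

## Working session

There is one attempt and no reset: what is moved stays moved. The work goes in short steps, Python scripts to look and compute and a tool call to move; the robot and the scene stay as the last step left them, time stands still between calls to the robot, and variables do not carry over. Pictures are saved under pics/ and viewed, at most 10 in all, crops included, and the job is handed in when it is done.

Besides the shell and the picture viewer there is one more tool, called after ">>>" as a command line: name --argument value ..., lists and objects as JSON in quotes. step_arm: Moves the arm, as the interface text tells. Its arguments: {"type":"object","properties":{"motion":{"type":"array","items":{"type":"array"}},"gripper":{"type":"number"},"grip_force":{"type":"number"}},"required":["motion"]}

```bash
mkdir -p pics
python3 - <<'E'
from station import ctrl,capture,camera_info
import cv2
for n in("scene","top"):
    cv2.imwrite(f"pics/{n}0.png",capture(n)[:,:,::-1])
    c=camera_info(n);print(n,c["fx"],c["cx"],c["cy"],c["world_to_cam"])
o=ctrl.get_obs();print(o,ctrl.tip_reach)
E
```

```text
scene 564.8158670051049 317.76940325878405 240.610526779939 [[ 0.84745919  0.53069178 -0.0133848  -0.53730292]
 [ 0.37464058 -0.61574482 -0.69318306 -0.16056901]
 [-0.37610817  0.58242987 -0.72063728  1.22221496]
 [ 0.          0.          0.          1.        ]]
top 481.81340791895707 324.8717215246244 231.74076791496535 [[-0.00569101 -0.999439   -0.03300459  0.05762774]
 [-0.99883308  0.0072643  -0.04774635  0.61626133]
 [ 0.04795932  0.03269435 -0.99831407  0.89670839]
 [ 0.          0.          0.          1.        ]]
{'clock': 0.1, 'joint_positions': array([ 1.46770228e+00,  4.07699420e-02,  8.39389433e-02, -4.08127825e-04,
       -1.61552363e+00, -3.33693430e-01]), 'qd': array([ 0.00018851, -0.00163911,  0.00390469,  0.00373838, -0.00146608,
        0.00029873]), 'effort': array([-5.54940620e-03, -3.69345725e+01,  3.48285127e+01,  6.95164785e+00,
       -4.48223844e-03,  7.74787935e-06]), 'position': array([0.25367179, 0.54354203, 0.30298392]), 'tool_rot': array([ 7.97433666e-04,  9.76248350e-01, -2.16652971e-01, -1.12876056e-04]), 'contact_force': array([-0.3644033 , -0.29158153, -0.80017114]), 'wrist_torque': array([-0.01851543, -0.0125041 ,  0.02938712]), 'gripper_force': 0.0, 'gripper_width': 0.9983666847512147} 0.0726
```

View pics/top0.png

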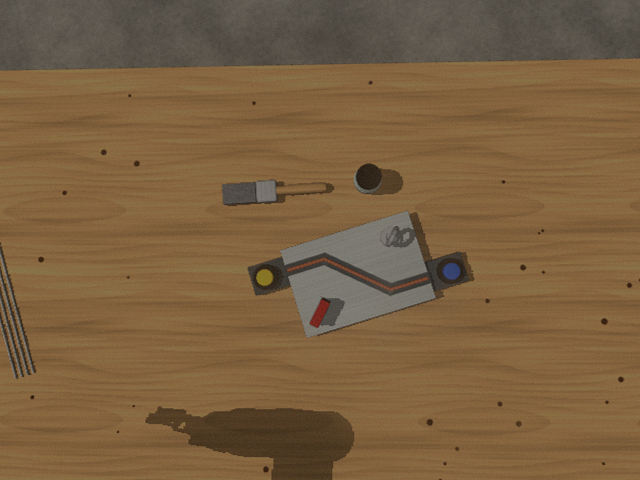

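View pics/scene0.png

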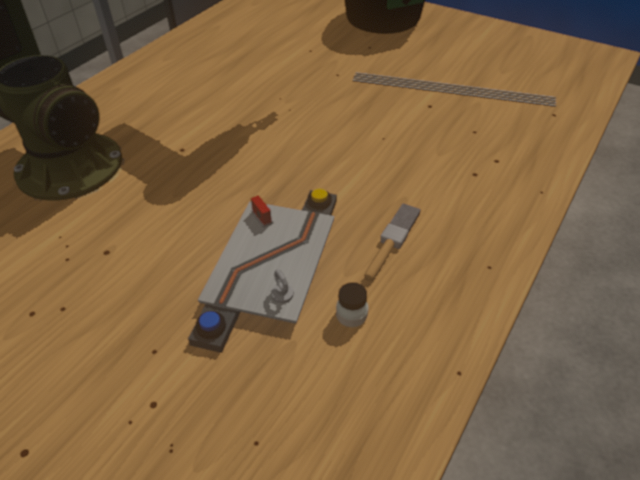

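Top view: yellow pad at (265,278), blue at (452,270), seam corners at (325,260) and (390,290), eyebolt at (398,236), magnet at (320,313). Scene view: yellow (319,197), blue (210,322). Next I'll fit the plate pose to both views.

```bash
cat > fit.py <<'E'
import numpy as np,cv2
from station import camera_info
from scipy.optimize import least_squares
S=np.array([(-45,-120),(-45,-50),(45,50),(45,120)])/1e3
def world(p,q,z):
    c,s=np.cos(p[2]),np.sin(p[2]);q=np.atleast_2d(q)
    return np.c_[q@np.array([[c,s],[-s,c]])+p[:2],np.full(len(q),z)]
def proj(n,P):
    c=camera_info(n);T=np.array(c["world_to_cam"]);X=P@T[:3,:3].T+T[:3,3]
    return np.c_[c["fx"]*X[:,0]/X[:,2]+c["cx"],c["fy"]*X[:,1]/X[:,2]+c["cy"]]
def unproj(n,u,z):
    c=camera_info(n);T=np.array(c["world_to_cam"]);R=T[:3,:3];o=-R.T@T[:3,3]
    d=R.T@np.array([(u[0]-c["cx"])/c["fx"],(u[1]-c["cy"])/c["fy"],1]);return o+d*(z-o[2])/d[2]
E
python3 - <<'E'
from fit import *
roi={"top":(200,345,240,475),"scene":(180,350,180,345)}
obs={}
for n in roi:
    im=cv2.imread(f"pics/{n}0.png");h=cv2.cvtColor(im,cv2.COLOR_BGR2HSV);a,b,c,d=roi[n];o={}
    for k,lo,hi in(("y",(22,150,90),(32,255,255)),("b",(105,130,60),(130,255,255)),):
        m=cv2.inRange(h,lo,hi);mm=m*0;mm[a:b,c:d]=m[a:b,c:d]
        N,L,st,ce=cv2.connectedComponentsWithStats(mm);i=1+st[1:,4].argmax();o[k]=ce[i];print(n,k,st[i],ce[i])
    m=cv2.inRange(h,(3,80,60),(18,255,255));poly=np.array([[285,270],[325,259],[391,289],[428,280]] if n=="top" else [[314,214],[304,240],[235,270],[222,304]],np.int32)
    band=m*0;cv2.polylines(band,[poly],False,255,9);y,x=np.nonzero(m&band);o["s"]=np.c_[x,y].astype(float);print(len(x));obs[n]=o
def segd(p,A):
    r=[]
    for a,b in zip(A[:-1],A[1:]):
        t=np.clip((p-a)@(b-a)/((b-a)@(b-a)),0,1);e=p-a-t[:,None]*(b-a);r.append(np.hypot(*e.T))
    return np.min(r,0)
def res(p,ns=("top","scene")):
    r=[]
    for n in ns:
        o=obs[n];r+=[(proj(n,world(p,q,.0405))[0]-o[k]) for k,q in(("y",(-.045,-.165)),("b",(.045,.165)))]
        d=segd(o["s"],proj(n,world(p,S,.0305)));r.append(d/np.sqrt(len(d))*3)
    return np.concatenate(r)
A=unproj("top",obs["top"]["y"],.04);B=unproj("top",obs["top"]["b"],.04)
d=(B-A)[:2];p0=[*(A+B)[:2]/2,np.arctan2(d[1],d[0])-np.arctan2(.33,.09)]
for ns in(("top",),("scene",),("top","scene")):
    f=least_squares(res,p0,kwargs=dict(ns=ns));print(ns,f.x,f.cost)
    for n in ns:
        print([np.round(proj(n,world(f.x,q,.0405))[0]-obs[n][k],1) for k,q in(("y",(-.045,-.165)),("b",(.045,.165)))],segd(obs[n]["s"],proj(n,world(f.x,S,.0305))).mean())
p=f.x;np.save("pose.npy",p)
Q=[(-45,-165),(-45,-120),(-45,-50),(45,50),(45,120),(45,165)]
W=world(p,np.array(Q)/1e3,0)[:,:2];print(np.round(W*1e3,1),"r",np.hypot(*W.T))
print("eye",unproj("top",(391,238),.028),"mag",unproj("top",(319,314),.06))
# overlay
ims=[]
for n in roi:
    im=cv2.imread(f"pics/{n}0.png");a,b,c,d=roi[n];K=4 if n=="scene" else 3
    im=cv2.resize(im[a:b,c:d],None,fx=K,fy=K,interpolation=cv2.INTER_CUBIC)
    pt=((proj(n,world(p,S,.031))-(c,a)+.5)*K).astype(int);cv2.polylines(im,[pt],False,(0,255,0),1)
    for q in(Q[0],Q[-1]):
        u=((proj(n,world(p,np.array(q)/1e3,.042))[0]-(c,a)+.5)*K).astype(int);cv2.circle(im,u.tolist(),3,(0,0,255),-1)
    co=((proj(n,world(p,np.array([(-85,-125),(85,-125),(85,125),(-85,125)])/1e3,.028))-(c,a)+.5)*K).astype(int);cv2.polylines(im,[co],True,(255,0,255),1)
    im=im[:600]; ims.append(cv2.resize(im,None,fx=.75,fy=.75) if n=="scene" else im*1)
    cv2.imwrite(f"pics/ov_{n}.png",im if im.shape[0]<=600 else im[:600])
E
```

```text
top y [256 269  17  17 213] [264.07511737 277.16901408]
top b [444 264  16  14  97] [450.84536082 269.87628866]
629
scene y [312 189  16  11 133] [319.21052632 193.7443609 ]
scene b [200 312  19  15 222] [208.9954955 319.1036036]
680
('top',) [ 0.53787831 -0.00556932 -2.84245783] 6.793855728556163
[array([-0. ,  0.1]), array([0.2, 0.4])] 1.0516482380636687
('scene',) [ 0.53908929 -0.00520811 -2.84801646] 9.49364255672313
[array([ 0.1, -0.1]), array([0.1, 0.3])] 1.2443922371951714
('top', 'scene') [ 0.53841924 -0.0053115  -2.84472615] 17.44090004193904
[array([-0.2, -0.4]), array([0.1, 0.4])] 1.0784936447393698
[array([-0.5, -0.3]), array([-0. ,  0.3])] 1.2670023909741852
[[ 533.2  165.6]
 [ 546.3  122.6]
 [ 566.8   55.7]
 [ 510.   -66.3]
 [ 530.5 -133.2]
 [ 543.7 -176.3]] r [0.5583191  0.55993522 0.56955131 0.51430368 0.54696392 0.5715127 ]
eye [ 0.60349018 -0.06966532  0.028     ] mag [0.46735491 0.0635198  0.06      ]
```

View pics/ov_top.png

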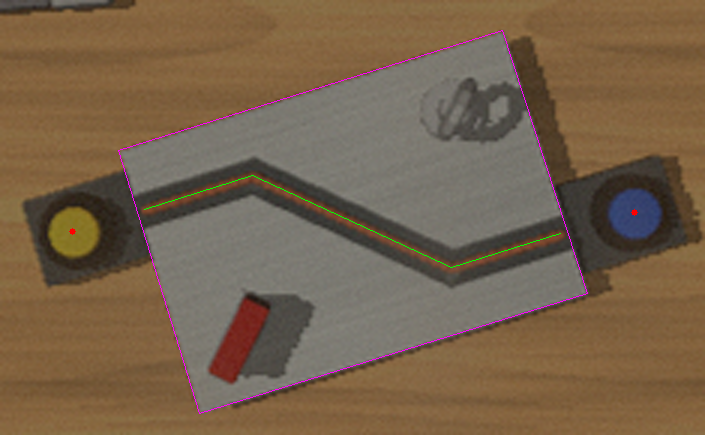

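>>> step_arm --motion '[[[20,11,0],0],[[37,20,0],0],[[37,20,0],0],[[37,20,0],0],[[37,20,0],0]]' --gripper 0 --grip_force 20

```text
clock: 0.6
position: [0.3684, 0.388, 0.3038]
tool_rot: [0.0, 0.976, -0.217, -0.0]
contact_force: [0.9, 0.0, 0.3]
gripper_width: 0.147
gripper_force: 0.0
```

>>> step_arm --motion '[[[37,20,0],0],[[37,20,0],0],[[37,20,0],0],[[37,20,10],0],[[37,20,20],0]]'

```text
clock: 1.1
position: [0.494, 0.2192, 0.2753]
tool_rot: [-0.001, 0.976, -0.217, 0.001]
contact_force: [0.5, 1.3, -0.1]
gripper_width: 0.005
gripper_force: 0.0
```

>>> step_arm --motion '[[[30,16,25],0],[[20,11,25],0],[[10,6,25],0],[[0,0,15],0],[[0,0,10],0]]'

```text
clock: 1.6
position: [0.5328, 0.1653, 0.1724]
tool_rot: [0.001, 0.976, -0.217, -0.001]
contact_force: [0.2, 0.2, -0.1]
gripper_width: 0.003
gripper_force: 0.0
```

>>> step_arm --motion '[[[0,0,0],0],[[0,0,0],0],[[0,0,0],0],[[0,0,0],0],[[0,0,0],0]]'

```text
clock: 2.1
position: [0.5334, 0.1663, 0.1746]
tool_rot: [-0.0, 0.976, -0.216, 0.0]
contact_force: [-0.8, 0.3, 0.3]
gripper_width: 0.003
gripper_force: 0.0
```

>>> step_arm --motion '[[[0,0,15],0],[[0,0,15],0],[[0,0,12],0],[[0,0,8],0],[[0,0,3],0]]'

```text
clock: 2.6
position: [0.5327, 0.1656, 0.1191]
tool_rot: [0.001, 0.976, -0.217, -0.001]
contact_force: [0.7, -0.4, -0.3]
gripper_width: -0.0
gripper_force: 0.0
```

>>> step_arm --motion '[[[0,0,2],0],[[0,0,2],0],[[0,0,2],0],[[0,0,1],0],[[0,0,0],0]]'

```text
clock: 3.1
position: [0.5335, 0.1661, 0.1144]
tool_rot: [-0.0, 0.976, -0.217, 0.0]
contact_force: [-0.1, 0.4, 2.1]
gripper_width: -0.003
gripper_force: 0.8
```

>>> step_arm --motion '[[[0,0,1],0],[[0,0,1],0],[[0,0,0],0],[[0,0,0],0],[[0,0,0],0]]'

```text
clock: 3.6
position: [0.5335, 0.1661, 0.1122]
tool_rot: [-0.0, 0.976, -0.217, 0.0]
contact_force: [0.6, -0.2, 2.4]
gripper_width: -0.002
gripper_force: 1.4
```

Run:
```python
from station import ctrl,capture
import cv2
f=capture("scene")[:,:,::-1];print(ctrl.get_obs()["contact_force"],ctrl.get_obs()["position"])
cv2.imwrite("pics/press.png",cv2.resize(f[80:260,220:420],None,fx=3,fy=3,interpolation=cv2.INTER_CUBIC))
```

```text
[0.56295511 0.36000063 2.2818886 ] [0.5334511  0.16608428 0.11215765]
```

View pics/press.png

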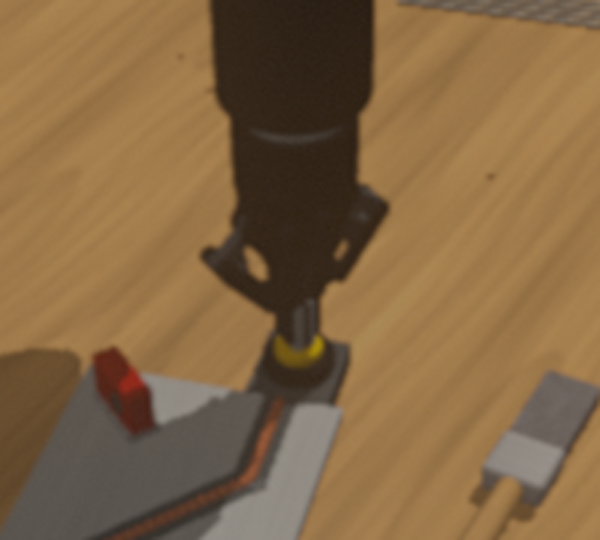

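The closed fingertips stand on the centre of the yellow cap (crop about (300,350)). The force is about 2.4 N, so I'll press a little further.

>>> step_arm --motion '[[[0,0,1],0],[[0,0,1],0],[[0,0,0.5],0],[[0,0,0],0],[[0,0,0],0]]'

```text
clock: 4.15
position: [0.5335, 0.1661, 0.1097]
tool_rot: [-0.0, 0.976, -0.217, 0.0]
contact_force: [1.8, 0.5, 4.8]
gripper_width: -0.0
gripper_force: 2.1
```

>>> step_arm --motion '[[[0,0,0],0],[[0,0,0],0],[[0,0,0],0],[[0,0,0],0],[[0,0,0],0]]'

```text
clock: 4.65
position: [0.5334, 0.166, 0.1095]
tool_rot: [-0.0, 0.976, -0.217, 0.0]
contact_force: [1.1, 1.0, 4.5]
gripper_width: 0.002
gripper_force: 2.2
```

>>> step_arm --motion '[[[0,0,-3],0],[[0,0,-6],0],[[0,0,-8],0],[[0,0,-5],0],[[5,5.6,0],0]]'

```text
clock: 5.15
position: [0.5355, 0.159, 0.1322]
tool_rot: [-0.0, 0.976, -0.216, 0.0]
contact_force: [-0.1, -0.4, -0.2]
gripper_width: 0.005
gripper_force: 0.0
```

>>> step_arm --motion '[[[9,10,0],0],[[9,10,0],0],[[5,6,0],0],[[2,2.4,3],0],[[0,0,3],0]]'

```text
clock: 5.65
position: [0.5462, 0.1218, 0.125]
tool_rot: [0.0, 0.976, -0.217, -0.0]
contact_force: [-0.4, -0.1, 0.1]
gripper_width: -0.001
gripper_force: 0.0
```

>>> step_arm --motion '[[[0,0,5],0],[[0,0,4],0],[[0,0,2],0],[[0,0,0],0],[[0,0,0],0]]'

```text
clock: 6.15
position: [0.5461, 0.1226, 0.1145]
tool_rot: [0.0, 0.976, -0.217, 0.0]
contact_force: [0.0, -0.1, -0.7]
gripper_width: 0.002
gripper_force: 0.0
```

Right on seam0, at the intended height. Now the first leg.

>>> step_arm --motion '[[[2.4,2.6,0],0],[[4.7,5.2,0],0],[[4.7,5.2,0],0],[[4.7,5.2,0],0],[[4.7,5.2,0],0]]'

```text
clock: 6.65
position: [0.5556, 0.0915, 0.1144]
tool_rot: [0.0, 0.976, -0.217, 0.0]
contact_force: [0.5, 0.2, -0.4]
gripper_width: 0.001
gripper_force: 0.0
```

>>> step_arm --motion '[[[4.7,5.2,0],0],[[4.7,5.2,0],0],[[4.7,5.2,0],0],[[4.7,5.2,0],0],[[3.5,3.9,0],0]]'

```text
clock: 7.15
position: [0.5653, 0.0598, 0.1144]
tool_rot: [0.0, 0.976, -0.217, -0.0]
contact_force: [-0.5, 0.1, 0.5]
gripper_width: 0.001
gripper_force: 0.0
```

>>> step_arm --motion '[[[2.2,2.5,0],0],[[1.2,1.3,0],0],[[0,0,0],0],[[0,0,0],0],[[0,2,0],0]]'

```text
clock: 7.65
position: [0.5657, 0.054, 0.1144]
tool_rot: [0.0, 0.976, -0.216, 0.0]
contact_force: [-0.5, -0.0, 0.1]
gripper_width: 0.0
gripper_force: 0.0
```

Run:
```python
from station import ctrl,capture
import cv2
f=capture("scene")[:,:,::-1];print(ctrl.get_obs()["position"])
cv2.imwrite("pics/c1.png",cv2.resize(f[130:330,190:370],None,fx=3,fy=3,interpolation=cv2.INTER_CUBIC))
```

```text
[0.56558973 0.05375616 0.11440942]
```

View pics/c1.png

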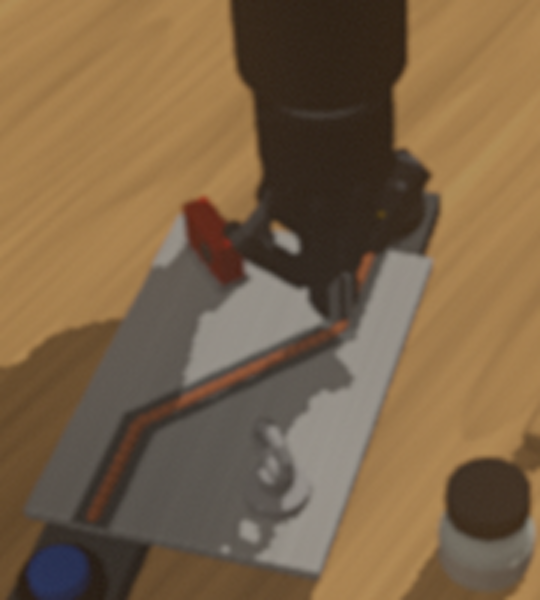

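The fingertips (crop about (340,315)) hover just above the first corner (348,325), well clear of the magnet. Now the slanting leg.

>>> step_arm --motion '[[[0,5,0],0],[[0,7,0],0],[[0,7,0],0],[[0,7,0],0],[[0,7,0],0]]'

```text
clock: 8.2
position: [0.5515, 0.0232, 0.1145]
tool_rot: [0.0, 0.976, -0.217, 0.0]
contact_force: [0.4, -0.7, 0.0]
gripper_width: -0.001
gripper_force: 0.0
```

>>> step_arm --motion '[[[0,7,0],0],[[0,7,0],0],[[0,7,0],0],[[0,7,0],0],[[0,7,0],0]]'

```text
clock: 8.7
position: [0.5367, -0.0084, 0.1144]
tool_rot: [0.0, 0.976, -0.217, 0.0]
contact_force: [0.3, -0.4, 0.2]
gripper_width: 0.001
gripper_force: 0.0
```

>>> step_arm --motion '[[[0,7,0],0],[[0,7,0],0],[[0,7,0],0],[[0,7,0],0],[[0,7,0],0]]'

```text
clock: 9.2
position: [0.5219, -0.0401, 0.1144]
tool_rot: [0.0, 0.976, -0.217, -0.0]
contact_force: [-0.8, 0.3, 0.2]
gripper_width: 0.004
gripper_force: 0.0
```

>>> step_arm --motion '[[[0,7,0],0],[[0,7,0],0],[[0,6,0],0],[[0,4,0],0],[[0,2,0],0]]'

```text
clock: 9.7
position: [0.511, -0.0635, 0.1144]
tool_rot: [0.0, 0.976, -0.217, 0.0]
contact_force: [-0.1, 0.3, -0.1]
gripper_width: 0.005
gripper_force: 0.0
```

>>> step_arm --motion '[[[0,1.5,0],0],[[0,2,0],0],[[0,0,0],0],[[0,0,0],0],[[0,0,0],0]]'

```text
clock: 10.2
position: [0.5098, -0.0662, 0.1144]
tool_rot: [0.0, 0.976, -0.217, -0.0]
contact_force: [-0.2, 0.1, -0.5]
gripper_width: 0.002
gripper_force: 0.0
```

>>> step_arm --motion '[[[2.4,2.6,0],0],[[4.7,5.2,0],0],[[4.7,5.2,0],0],[[4.7,5.2,0],0],[[4.7,5.2,0],0]]'

```text
clock: 10.7
position: [0.5192, -0.0972, 0.1144]
tool_rot: [0.0, 0.976, -0.217, -0.0]
contact_force: [-0.5, -0.3, -0.5]
gripper_width: -0.002
gripper_force: 0.0
```

>>> step_arm --motion '[[[4.7,5.2,0],0],[[4.7,5.2,0],0],[[4.7,5.2,0],0],[[4.7,5.2,0],0],[[3.5,3.9,0],0]]'

```text
clock: 11.2
position: [0.5289, -0.1289, 0.1144]
tool_rot: [0.0, 0.976, -0.217, 0.0]
contact_force: [-0.1, 0.0, -0.5]
gripper_width: -0.002
gripper_force: 0.0
```

>>> step_arm --motion '[[[2.4,2.6,0],0],[[1.2,1.3,0],0],[[0,0,0],0],[[0,0,0],0],[[0,0,0],0]]'

```text
clock: 11.7
position: [0.5304, -0.1332, 0.1144]
tool_rot: [0.0, 0.976, -0.217, 0.0]
contact_force: [0.1, -0.4, -0.3]
gripper_width: 0.002
gripper_force: 0.0
```

>>> step_arm --motion '[[[0,0,-3],0],[[0,0,-6],0],[[0,0,-6],0],[[0,0,-2],0],[[4,4.4,0],0]]'

```text
clock: 12.2
position: [0.5325, -0.1388, 0.1323]
tool_rot: [-0.0, 0.976, -0.216, 0.001]
contact_force: [-0.3, -0.1, 0.7]
gripper_width: -0.005
gripper_force: 0.0
```

>>> step_arm --motion '[[[8,9,0],0],[[9,10,0],0],[[6,6.6,0],0],[[3,3.4,0],0],[[0,0,0],0]]'

```text
clock: 12.7
position: [0.5434, -0.1772, 0.131]
tool_rot: [0.0, 0.976, -0.217, -0.0]
contact_force: [-0.7, -0.1, -0.5]
gripper_width: 0.001
gripper_force: 0.0
```

>>> step_arm --motion '[[[0,0,0],0],[[0,0,5],0],[[0,0,5],0],[[0,0,2],0],[[0,0,0],0]]'

```text
clock: 13.2
position: [0.5431, -0.176, 0.1188]
tool_rot: [0.0, 0.976, -0.217, -0.001]
contact_force: [-0.3, 0.4, -0.3]
gripper_width: -0.002
gripper_force: 0.0
```

Run:
```python
from station import ctrl,capture
import cv2
f=capture("scene")[:,:,::-1];print(ctrl.get_obs()["position"],ctrl.get_obs()["contact_force"])
cv2.imwrite("pics/blue.png",cv2.resize(f[180:360,150:390],None,fx=3,fy=3,interpolation=cv2.INTER_CUBIC))
```

```text
[ 0.54333569 -0.1761595   0.11919906] [-0.73012162  0.28967474  0.88236075]
```

View pics/blue.png

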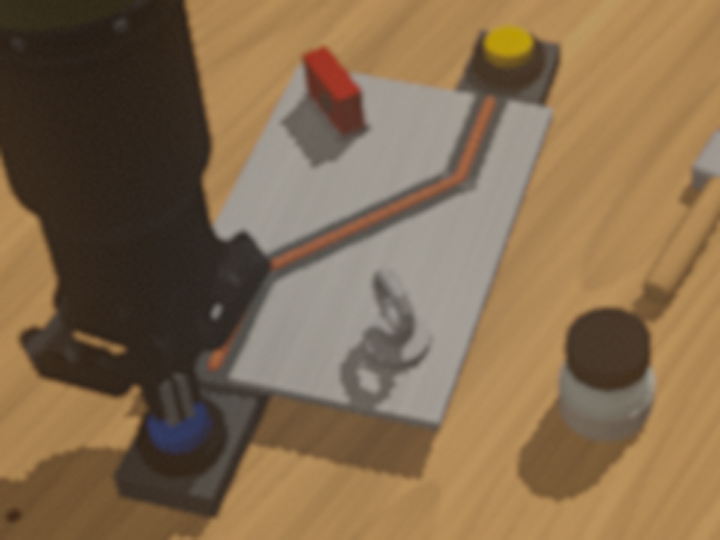

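The fingers are over the blue cap (crop about (178,425)), and the eyebolt, magnet and jar are undisturbed. I'll press to the same depth as before.

>>> step_arm --motion '[[[0,0,2],0],[[0,0,2],0],[[0,0,1],0],[[0,0,1],0],[[0,0,1],0]]'

```text
clock: 13.75
position: [0.5434, -0.1763, 0.1127]
tool_rot: [0.0, 0.976, -0.217, 0.0]
contact_force: [-1.7, 0.5, 2.5]
gripper_width: 0.004
gripper_force: 1.3
```

>>> step_arm --motion '[[[0,0,1],0],[[0,0,1],0],[[0,0,0.6],0],[[0,0,0],0],[[0,0,0],0]]'

```text
clock: 14.25
position: [0.5435, -0.1763, 0.11]
tool_rot: [0.0, 0.976, -0.217, 0.0]
contact_force: [-2.6, 1.4, 4.0]
gripper_width: -0.001
gripper_force: 2.0
```

>>> step_arm --motion '[[[0,0,0],0],[[0,0,0],0],[[0,0,0],0],[[0,0,0],0],[[0,0,0],0]]'

```text
clock: 14.75
position: [0.5435, -0.1763, 0.1099]
tool_rot: [0.0, 0.976, -0.217, 0.0]
contact_force: [-2.5, 2.1, 5.0]
gripper_width: -0.002
gripper_force: 2.1
```

```bash
python3 -c "
from station import order;print(order.close_job())"
```

```text
the job is handed in; nothing more can be done
None
```

I pressed the yellow start pad lightly, followed the whole seam about 1 cm above the bead without touching it, and handed the job in at about 15 s with the blue stop pad held down at about 5 N; the loose things in the final picture (eyebolt, magnet, jar) had not moved.

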